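# Clamp a sample stick: home to the stop, down to touch, a quarter turn more

### The arm

A 6-joint arm with a two-finger parallel gripper is mounted at the origin on a cart in front of the work surface, level with it; the furniture and walls round the work are solid. World frame = base frame: x ahead of the robot, y to its left, z up, the work surface at z = 0. Lengths are in mm, angles in rad, forces in N, time in s.
With the tool pointing down it reaches from about 400 to 825 mm from the base axis. Payload 7 kg.
Tool frame: the origin (TCP) lies midway between the tips of the shut fingers; the grasp point (between the pads) lies 19 mm behind it (robot.grasp_offset is the distance from the TCP to the grasp point, in mm); y points along the fingers, z is the direction in which the jaws open and shut, and the axes are right-handed (so a half turn about y gives the same grasp; the last joint's range is limited). The gripper opens to 88 mm and grips with 3 to 60 N. Pads are 19 mm wide; open, the fingers measure 130 mm over their backs; the gripper's body (78 mm by 193 mm) begins 47 mm behind the grasp point.
Start: joints at [-0.892, 0.359, 0.012, 0, -1.224, -0.288], TCP at [257.099, -624.096, 226.561] pointing down, gripper open.
Joint ranges: [-3.07, 3.07], [-1.43, 2.12], [-1.02, 1.25], [-3.03, 1.67], [-3.05, -0], [-3.03, 3.03]. Speed limits (rad/s): [2.39, 2.39, 3.01, 3.14, 3.14, 3.14].

### API

Orientations are given as a rotation vector (axis times angle).
In Python, from rig import robot, hand, kinematics, camera, get_calibration, spot_in, cut_out gives the robot as it stands. Calls block until the motion is done:
- robot.reach(position, orientation): joint-space move of the TCP to a pose.
- robot.move_l(position, vel=150, attitude=None, f_stop=None): straight line of the TCP; attitude=None keeps the orientation; vel is the mean speed in mm/s. With f_stop (N) it stops when the force on the tool has changed by that much, and returns True; else False.
- robot.goto_joints(angles): joint-space move.
- hand.gripper_to(opening, newtons=None): opening from 0.0 (shut) to 1.0 (fully open); newtons is the grip in N (None keeps the last); returns when the fingers have stopped.
- robot.wait(seconds).
- kinematics.ik(position, orientation): joint angles nearest the present ones, or None.
- robot.observe(): the state.
- camera(name): name is "scene" or "top" or "wrist"; returns the picture (400x640x3 uint8, red, green, blue); there is no depth.
- get_calibration(name): a dict with "fx", "fy", "cx", "cy" (pixels), "R" (3x3) and "t" (3): a world point X has camera coordinates R X + t. Camera axes: x right, y down, z forward; pixel columns grow to the right and rows downward; lengths in mm; the calibration is good to about 2 mm. A picture is of the moment at which its call begins: read the wrist's pose just before it. get_calibration takes no time and is no camera call; for the wrist camera it gives the pose at the moment of the call.
A pose or a line that the arm cannot do raises robot.PlanningError and nothing moves.
- robot.finish_job(): hands the job in, once; it reports no verdict.
Trained networks look in the newest picture that a camera, given by its name, has taken for a name from the list of things; names that differ only in an ending like _2 or _b are one class to them, and where a whole thing is asked for, a point or a joint stands for the part that bears it (a point fixed in the world has none). Each returns a list of dicts, best first, with "conf" (0 to 1); they miss things now and then, are a little off and sometimes report something else, mostly with a low value. They report only what shows in the picture. A call takes as long as a camera call. They do not tell look-alikes from the thing itself.
- spot_in(camera, label): "at" ([column, row] in pixels, amid what is visible of it).
- cut_out(camera, label): "mask" (400x640 bool, what is visible of it) and "at" ([column, row] in pixels, amid what is visible of it).
The state is a dict: "time_s": time; "joint_pos": joint angles; "qd": joint speeds; "effort": joint torques, N m; "ee_pos": TCP position; "tcp_rot": TCP orientation; "ft_force": force on the tool from outside, world axes, zero at the start; "torque": the same for the moment, N m; "gripper_width": opening from 0.0 (shut) to 1.0 (fully open).
Only numpy, scipy, OpenCV 4.12 (cv2) and the standard library are available. Lean on these libraries where they do the work, as an engineer would, in place of code of your own. Each camera call takes 0.05 s, during which the arm holds its last target.

### The job

Gently push the wooden stick along its channel until its end is fully home against the stop, without lifting it out. Then screw the clamp's foot down onto it by turning the cross-bar knob clockwise until the foot just touches the stick, and add a quarter turn more, no tighter; let go and leave the other things alone.

Things in the scene. Friction and masses are not known exactly. Their poses are not given: they have to be found in the camera images.
- clamp: The fixed clamp frame: aluminium base plate 110 (its x) x 136 (its y) x 12 mm high, with two grey pillars at x = +-34 mm carrying a grey bridge (86 x 34 mm, top 78 mm above the worktop) across the channel. Origin: centre of the base plate's underside, on the worktop, straight below the knob's axis. Its y axis runs along the channel towards the stop, z up. Position and yaw vary.
- bed: The fixed aluminium bed on the base plate, 40 x 116 mm, under the bridge: a straight channel 15 mm wide with side walls 6 mm high along its y axis, closed at the +y end by a steel stop whose inner face is at y = +50 mm. Origin: centre of its underside; the channel floor is 18 mm above it. The bed's height differs by up to 3 mm between set-ups.
- stick: Square wooden stick, 12 x 150 x 10 mm high, about 50 g, loose, lying in the channel and out over the bed's open -y end; at the start it is 15 to 30 mm short of the stop. Origin: centre of its underside; its y axis runs along its length, towards the stop. Home means that its origin lies 25 mm to the -y side of the bed's origin.
- knob_grip (a point): Grip point of the black cross-bar knob on the bridge: on its vertical axis, 112 mm above the worktop, 10 mm below the bar's top. The bar is 50 mm long (this point's x axis), 14 mm thick (y), 26 mm high; below it is only a 13 mm thick hub, 15 mm tall. The point's yaw turns with the knob. The knob does not move up or down and stays where it is left.
- collar (a point): Fixed steel collar under the knob, on its axis, 81 mm above the worktop. The screw through it lowers the foot 24 mm per turn clockwise (from above). At first the foot is an unknown 0.4 to 2.5 rad of turning clear of the stick. Free turning takes a steady 0.25 N m, either way.
- screw_axis (a point): Point on the screw's axis in the bridge's middle, 72 mm above the worktop. The foot has a spring preloaded to 40 N: as it meets the stick, the knob's resistance (a torque on the hand, counterclockwise from above) steps up by 0.15 N m within 0.2 rad, then climbs 0.04 N m per rad. The foot presses with 40 N plus 9 N per rad past first touch: about 54 N after the quarter turn.
- beaker: Bystander: 100 ml glass beaker, 60 mm across, 70 mm high, standing; origin centre of its underside.
- vial: Bystander: small vial with cap, 25 mm across, 60 mm high, standing; origin centre of its underside.
- flask: Bystander: stoppered conical flask, 75 mm across, 114 mm high, standing; origin centre of its underside.
Not all that is in view belongs to the job. Of the things that look like the stick, the smaller one is meant.

How it is judged (in metres and radians):
On the way, in this order (a step that is already met when the one before it is completed fails the run):
1. the stick is home against the stop, the foot not yet pressing on it (y of stick in the frame of bed between -0.0275 and -0.0225 m and angle between the y axis of stick and the y axis of bed, either way round below 0.1 rad and z of stick in the frame of bed between 0.014 and 0.022 m and contact force between clamp and stick below 2 N), for 0.2 s.
2. the foot is screwed down on the stick a quarter turn past touch (y of stick in the frame of bed between -0.0275 and -0.0225 m and angle between the y axis of stick and the y axis of bed, either way round below 0.1 rad and z of stick in the frame of bed between 0.014 and 0.022 m and contact force between clamp and stick between 49.9 and 58.5 N), for 0.2 s.
At the end, for the whole second after the job is handed in: The stick lies flat in the channel, home against the stop within 2.5 mm, and the foot presses on it with 49.9 to 58.5 N, which is a quarter turn past first touch, give or take about 25 degrees; all at rest and let go (all of step 2 and linear speed of stick below 0.01 m/s).
It fails at once if the screw is overtightened: the foot presses on the stick with over 63 N (contact force between clamp and stick above 63 N).
It fails at once if the stick is pushed roughly: over 20 N between the fingers and the stick (contact force between the fingers and stick above 20 N).
It fails at once if the stick is lifted out of its channel (z of stick in the frame of bed above 0.028 m).
It fails at once if the beaker, the vial or the flask is moved by over 20 mm (distance of any of beaker, vial, flask from where it was at the start of the episode above 0.02 m).
It also fails if it takes over 72 s, if anything falls off the work surface, if the arm or the gripper's body presses on something with over 40 N, if the wrist force passes 120 N, or if a joint passes its speed limit or range.

## Working session

There is one attempt and no reset: what is moved stays moved. The work goes in short steps, each a Python script; the robot and the scene stay as the last script left them, time stands still between calls to the robot, and variables do not carry over. Pictures are saved under pics/ and viewed, and the job is handed in when it is done.

```bash
mkdir -p pics; ls; python3 - <<'E'
from rig import robot, hand, kinematics, camera, get_calibration, spot_in, cut_out
import cv2
for n in ("scene","top","wrist"):
    im=camera(n); cv2.imwrite(f"pics/a_{n}.png",im[:,:,::-1])
    c=get_calibration(n); print(n,c)
    if n!="wrist":
        for l in ["clamp","bed","stick","knob_grip","beaker","vial","flask"]:
            print(l,[(round(d["conf"],2),d["at"]) for d in spot_in(n,l)])
print(robot.observe())
E
```

```text
pics
scene {'fx': 431.56030225913094, 'fy': 431.56030225913094, 'cx': 323.2809869575426, 'cy': 200.38005290988698, 'R': array([[-0.88711497, -0.4614467 ,  0.00969405],
       [-0.2719929 ,  0.50569725, -0.8187125 ],
       [ 0.37288992, -0.72892883, -0.57412183]]), 't': array([488.41123123, 227.13227456, 798.61277792])}
clamp []
bed [(0.92, [307.5, 254.7])]
stick [(0.62, [407.5, 201.1])]
knob_grip [(0.81, [311.9, 216.4])]
beaker [(0.64, [349.9, 160.5])]
vial [(0.81, [253.9, 212.3])]
flask [(0.59, [227.4, 289.0])]
top {'fx': 405.91697897223224, 'fy': 405.91697897223224, 'cx': 326.9863691053393, 'cy': 194.74882990944903, 'R': array([[ 0.0214272 , -0.99934041,  0.02931937],
       [-0.99795886, -0.02314378, -0.05951865],
       [ 0.06015795, -0.02798421, -0.99779652]]), 't': array([-36.40860441, 557.2797509 , 973.71209142])}
clamp [(0.6, [288.0, 202.8])]
bed [(0.66, [277.2, 200.1])]
stick [(0.8, [409.9, 258.1]), (0.77, [310.4, 205.9]), (0.36, [283.2, 202.3])]
knob_grip [(0.72, [284.9, 202.8])]
beaker [(0.73, [435.7, 172.5])]
vial [(0.64, [298.7, 133.4])]
flask [(0.68, [207.6, 170.4])]
w
[... 302 characters left out ...]
rray([675.17174509, -31.13211444, 388.99492282])}
{'time_s': 0.85, 'joint_pos': array([-8.91913322e-01,  3.58529656e-01,  1.19380520e-02, -2.05289001e-05,
       -1.22410090e+00, -2.88104728e-01]), 'qd': array([ 0.00039408,  0.00080412,  0.00072868,  0.00138233,  0.00062404,
       -0.00132291]), 'effort': array([ 1.57683940e-04, -5.82320380e+01,  2.93291062e+01,  7.00204030e+00,
        1.26681622e-02,  9.45272234e-06]), 'ee_pos': array([ 257.10655092, -624.10760373,  226.61965647]), 'tcp_rot': array([-1.5490535 , -0.30661264,  0.30650944]), 'ft_force': array([0.21290664, 0.44143915, 0.27512978]), 'torque': array([-0.02650985,  0.04770017,  0.03932665]), 'gripper_width': 1.0019269326872942}
```

View pics/a_scene.png

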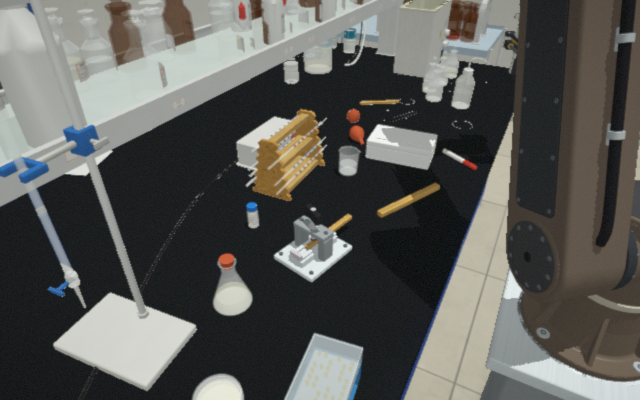

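View pics/a_top.png

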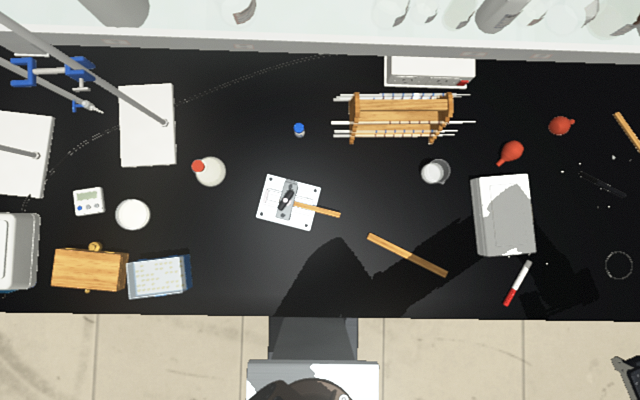

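View pics/a_wrist.png

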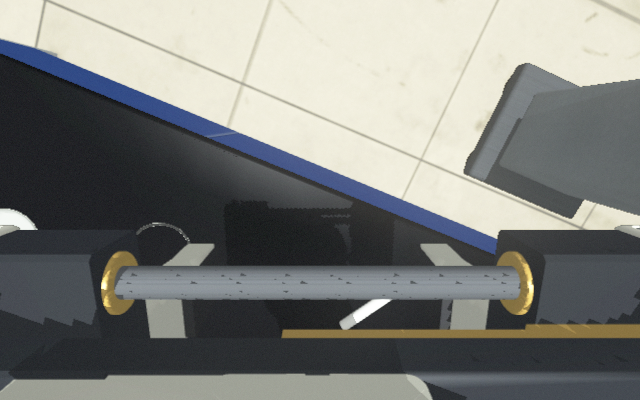

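Top view: the clamp is at about (288,202) with its stop on the left. The clamped stick's free end is near (340,214). The larger look-alike at (408,256) is loose on the bench. Next I'll zoom in on the clamp.

```bash
cat > h.py <<'E'
from rig import robot, hand, kinematics, camera, get_calibration, spot_in, cut_out
import cv2, numpy as np
from scipy.spatial.transform import Rotation as R
def ray(c,px,z):
    d=np.array([(px[0]-c["cx"])/c["fx"],(px[1]-c["cy"])/c["fy"],1.])
    C=-c["R"].T@c["t"]; w=c["R"].T@d
    return C+w*(z-C[2])/w[2]
def proj(c,X):
    p=np.asarray(X)@c["R"].T+c["t"]; return np.stack([c["fx"]*p[...,0]/p[...,2]+c["cx"],c["fy"]*p[...,1]/p[...,2]+c["cy"]],-1)
def tool(yjaw_deg):
    # tool y (finger direction) down; tool z (jaw) at world yaw
    a=np.radians(yjaw_deg); z=np.array([np.cos(a),np.sin(a),0]); y=np.array([0,0,-1.]); x=np.cross(y,z)
    return R.from_matrix(np.stack([x,y,z],1)).as_rotvec()
E
python3 - <<'E'
from h import *
o=robot.observe(); print(R.from_rotvec(o["tcp_rot"]).as_matrix().round(3), o["time_s"])
im=cv2.imread("pics/a_top.png"); cv2.imwrite("pics/b_top.png",cv2.resize(im[160:250,240:360],None,fx=6.6,fy=6.6,interpolation=cv2.INTER_CUBIC))
im=cv2.imread("pics/a_scene.png"); cv2.imwrite("pics/b_scene.png",cv2.resize(im[190:290,260:370],None,fx=6,fy=6,interpolation=cv2.INTER_CUBIC))
c=get_calibration("top")
for n,p,z in [("clampA",(288,202),12),("knob",(284.9,202.8),112),("tip",(340,214),40),("beaker",(435.7,172.5),35),("vial",(298.7,133.4),40),("flask",(207.6,170.4),50)]: print(n,ray(c,p,z).round(1))
E
```

```text
[[ 0.925  0.    -0.381]
 [ 0.381 -0.     0.925]
 [ 0.    -1.    -0.   ]] 0.85
clampA [538.3  70.8  12. ]
knob [532.4  70.8 112. ]
tip [511.4 -55.3  40. ]
beaker [ 617.  -285.9   35. ]
vial [702.5  47.8  40. ]
flask [606.7 258.5  50. ]
```

View pics/b_top.png

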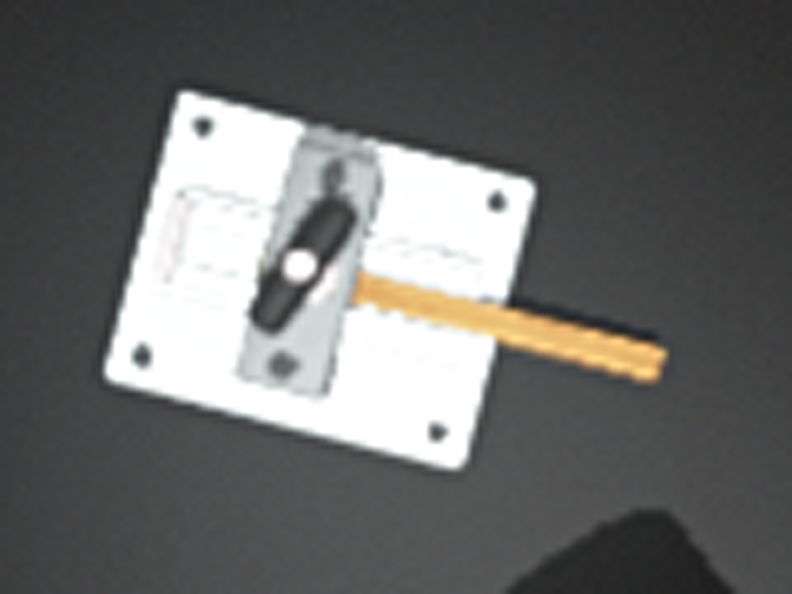

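View pics/b_scene.png

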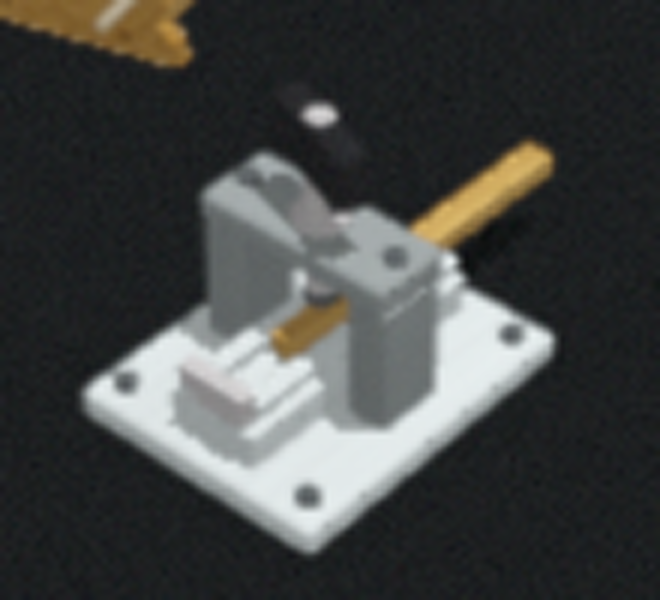

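The zoom shows the plate corners clearly, the knob's white cap at about (298,265) and the bar running diagonally. I'll fit the clamp pose on both views.

```bash
python3 - <<'E'
from h import *
from scipy.optimize import least_squares
T=lambda z,f,o:((np.array(z,float)+.5)/f-.5+np.array(o))
ct,cs=get_calibration("top"),get_calibration("scene")
# clamp-frame points
P=[(-55,-68,12),(55,-68,12),(55,68,12),(-55,68,12)]
top=T([(462,470),(535,178),(180,90),(105,380)],6.6,(240,160))
B=[(43,17,78),(43,-17,78),(-43,-17,78),(-43,17,78)]
topB=T([(305,125),(382,147),(325,397),(237,377)],6.6,(240,160))
topK=T([(300,265)],6.6,(240,160)); K=[(0,0,122)]
S=[(55,68,12),(-55,68,12),(-55,-68,12),(43,17,78),(-43,17,78),(-43,-17,78),(43,-17,78)]
sc=T([(85,392),(310,540),(553,340),(203,192),(385,297),(440,243),(265,152)],6,(260,190))
scK=T([(320,115)],6,(260,190))
def W(p,L):
    c,s=np.cos(p[2]),np.sin(p[2]); L=np.array(L,float)
    return np.stack([p[0]+c*L[:,0]-s*L[:,1],p[1]+s*L[:,0]+c*L[:,1],L[:,2]],1)
A=P+B+K; pa=np.vstack([top,topB,topK]); D=S+K; pd=np.vstack([sc,scK])
f1=lambda p:(proj(ct,W(p,A))-pa).ravel(); f2=lambda p:(proj(cs,W(p,D))-pd).ravel()
for f in (f1,f2,lambda p:np.r_[f1(p),f2(p)]):
    r=least_squares(f,[535,70,-.25],loss="soft_l1"); print(r.x.round(4),np.abs(r.fun).max().round(2)); print(f(r.x).reshape(-1,2).round(1).tolist())
p=r.x
e=T([(660,362)],6.6,(240,160))[0]
for z in (36,40,43): 
    X=ray(ct,e,z); d=X[:2]-p[:2]; c,s=np.cos(p[2]),np.sin(p[2]); print(z,X,"local",c*d[0]+s*d[1],-s*d[0]+c*d[1])
b=[ray(ct,q,122)[:2] for q in T([(268,325),(340,203)],6.6,(240,160))]; d=b[1]-b[0]; print("bar",np.hypot(*d),np.arctan2(d[1],d[0]),(b[0]+b[1])/2)
E
```

```text
[ 5.399034e+02  6.997200e+01 -2.201000e-01] 1.93
[[0.4, -0.9], [0.1, -0.3], [0.1, -0.3], [0.2, -0.6], [-1.9, 1.6], [0.8, 1.8], [0.3, 0.5], [-0.9, -0.1], [0.0, -0.6]]
[ 5.37126e+02  7.31002e+01 -2.29300e-01] 1.36
[[-0.7, -0.2], [-0.0, -0.4], [0.7, -0.6], [-0.7, 0.1], [-0.2, 0.0], [1.4, 1.0], [-0.2, -0.5], [0.2, 0.6]]
[ 5.389209e+02  7.076730e+01 -2.217000e-01] 2.27
[[-0.0, -0.4], [-0.2, 0.2], [-0.2, 0.1], [-0.2, -0.2], [-2.3, 2.0], [0.5, 2.3], [-0.1, 0.9], [-1.3, 0.3], [-0.4, -0.1], [-0.8, -0.9], [0.1, -1.4], [0.3, -1.7], [-1.0, -0.6], [-0.3, -1.0], [1.1, -0.0], [-0.5, -1.2], [-0.0, -0.3]]
36 [510.42260026 -54.53713198  36.        ] local -0.24387460650851622 -128.5040442798906
40 [510.37278919 -54.29667617  40.        ] local -0.34534693735627897 -128.2804296470391
43 [510.3354309  -54.11633432  43.        ] local -0.42145118549213834 -128.11271867240055
bar 46.57546989932488 -0.5052716067508704 [539.07122045  68.64126365]
```

```bash
cat >> h.py <<'E'
CL=np.array([539.,70.6]); YAW=-0.222
def loc(x,y,z):
    c,s=np.cos(YAW),np.sin(YAW); return [CL[0]+c*x-s*y,CL[1]+s*x+c*y,z]
E
python3 - <<'E'
from h import *
ya=np.degrees(YAW)
for k in (0,180):
    print("push",k,kinematics.ik(loc(0,-160,28),tool(ya+k)))
    print("knob",k,kinematics.ik(loc(0,0,93),tool(np.degrees(-0.505)+90+k)))
    print("knob-60",k,kinematics.ik(loc(0,0,93),tool(np.degrees(-0.505)+30+k)))
E
```

```text
push 0 [ 0.21672278  0.31633485 -0.58839314  0.         -0.66606834  2.70286988]
knob 0 [ 0.4908361   0.27178906 -0.45276715  0.         -0.84624012 -2.56663243]
knob-60 0 [ 0.4908361   0.27178906 -0.45276715  0.         -0.84624012  2.66935532]
push 180 [ 2.16722778e-01  3.16334849e-01 -5.88393139e-01 -4.44089210e-16
 -6.66068338e-01 -4.38722778e-01]
knob 180 [ 0.4908361   0.27178906 -0.45276715  0.         -0.84624012  0.57496022]
knob-60 180 [ 0.4908361   0.27178906 -0.45276715  0.         -0.84624012 -0.47223733]
```

Inverse kinematics works for both poses. Clockwise turning lowers j6, so the 180° variant starting at j6 = 0.575 leaves about 3.5 rad. Next I'll push the stick.

```bash
python3 - <<'E'
from h import *
ya=np.degrees(YAW)
hand.gripper_to(0.0,20)
robot.reach(loc(0,-165,140),tool(ya+180))
print(robot.observe()["time_s"])
robot.move_l(loc(0,-165,28),vel=120)
o=robot.observe(); print(o["time_s"],o["ee_pos"],o["ft_force"],o["gripper_width"])
im=camera("wrist"); cv2.imwrite("pics/c_w.png",im[:,:,::-1])
im=camera("scene"); cv2.imwrite("pics/c_s.png",cv2.resize(im[150:300,250:470,::-1],None,fx=3.6,fy=3.6))
E
```

```text
4.4083
5.4917 [503.19752283 -90.34092603  28.55370978] [-0.06572477  0.76520466 -0.28836123] 0.002614359313948242
```

View pics/c_w.png

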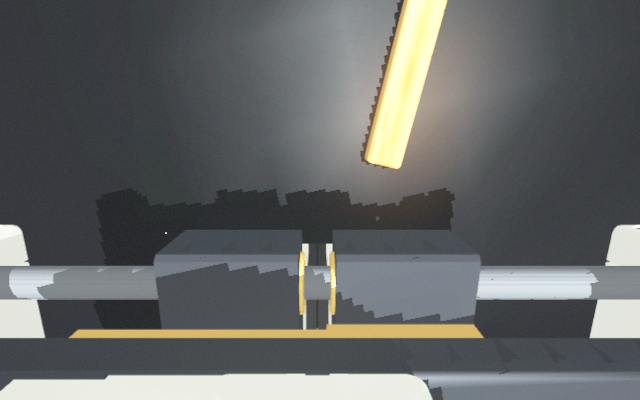

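View pics/c_s.png

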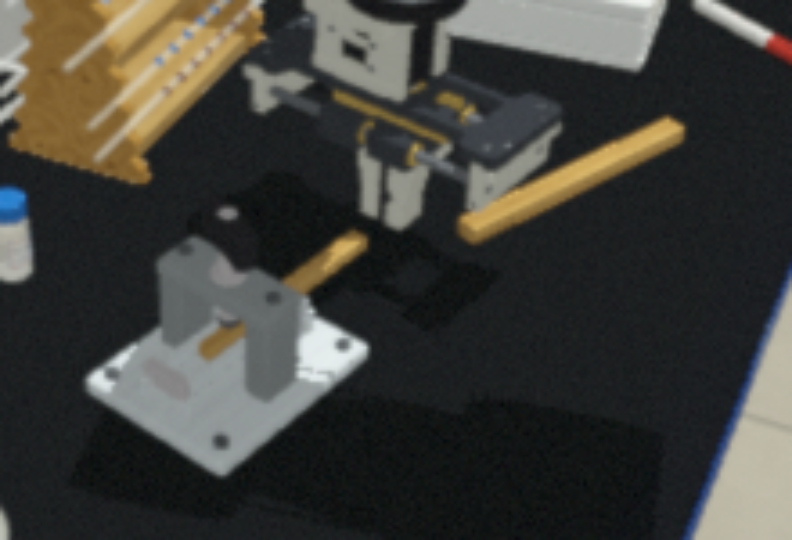

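Wrist view: the stick's end is at about (385,165). It appears to the right of the fingers' centre and slightly tilted. I'll measure that with the calibration.

```bash
python3 - <<'E'
from h import *
c=get_calibration("wrist"); o=robot.observe()
print(o["tcp_rot"],c["R"].round(3),R.from_rotvec(o["tcp_rot"]).as_matrix().round(3))
def tolocal(X):
    d=X[:2]-CL; cc,s=np.cos(YAW),np.sin(YAW); return np.round([cc*d[0]+s*d[1],-s*d[0]+cc*d[1]],1)
print("tcp",tolocal(o["ee_pos"]), proj(c,np.array(loc(0,-165,28))))
for z in (40,43):
  for p in [(365,158),(402,167),(406,0),(446,0)]: print(z,p,ray(c,p,z).round(1),tolocal(ray(c,p,z)))
E
```

```text
[-1.30681783 -1.04538799  1.04316577] [[-0.976  0.219 -0.001]
 [ 0.212  0.946  0.246]
 [ 0.055  0.24  -0.969]] [[ 0.22   0.002 -0.975]
 [ 0.975  0.     0.22 ]
 [ 0.001 -1.    -0.001]]
tcp [   0.6 -164.8] [319.88915169 260.23383281]
40 (365, 158) [ 473.6 -135.4   40. ] [ -18.5 -215.3]
40 (402, 167) [ 459.2 -128.3   40. ] [ -34.  -211.6]
40 (406, 0) [ 447.7 -189.7   40. ] [ -31.7 -274. ]
40 (446, 0) [ 433.1 -186.4   40. ] [ -46.7 -274. ]
43 (365, 158) [ 473.9 -135.8   43. ] [ -18.1 -215.6]
43 (402, 167) [ 459.8 -128.9   43. ] [ -33.3 -212. ]
43 (406, 0) [ 448.6 -189.    43. ] [ -31.1 -273.1]
43 (446, 0) [ 434.3 -185.8   43. ] [ -45.7 -273.1]
```

That piece lies at local y ≈ -212, so it is the look-alike behind the fingers (the wrist camera faces away from the clamp). My stick agrees with the top-view measurement. Now the gentle push.

```bash
python3 - <<'E'
from h import *
def st(t):
    o=robot.observe(); d=o["ee_pos"][:2]-CL; cc,s=np.cos(YAW),np.sin(YAW)
    print(t,round(o["time_s"],2),"loc",np.round([cc*d[0]+s*d[1],-s*d[0]+cc*d[1],o["ee_pos"][2]],1),"F",o["ft_force"].round(2))
print(robot.move_l(loc(0,-142,28),vel=50,f_stop=4)); st("pre")
hit=robot.move_l(loc(0,-98,28),vel=12,f_stop=4); print(hit); st("push")
im=camera("top"); cv2.imwrite("pics/d_top.png",cv2.resize(im[150:260,230:390,::-1],None,fx=5,fy=5,interpolation=cv2.INTER_CUBIC))
im=camera("scene"); cv2.imwrite("pics/d_s.png",cv2.resize(im[190:290,260:370,::-1],None,fx=6,fy=6,interpolation=cv2.INTER_CUBIC))
E
```

```text
False
pre 6.2 loc [-1.000e-01 -1.417e+02  2.790e+01] F [-0.21 -0.4   0.2 ]
True
push 8.53 loc [  -0.6 -111.8   27.7] F [-0.26 -1.55  0.94]
```

View pics/d_s.png

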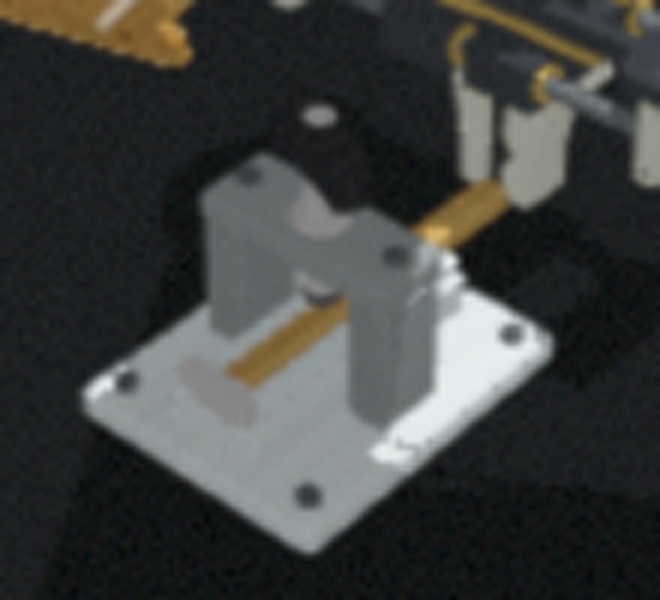

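View pics/d_top.png

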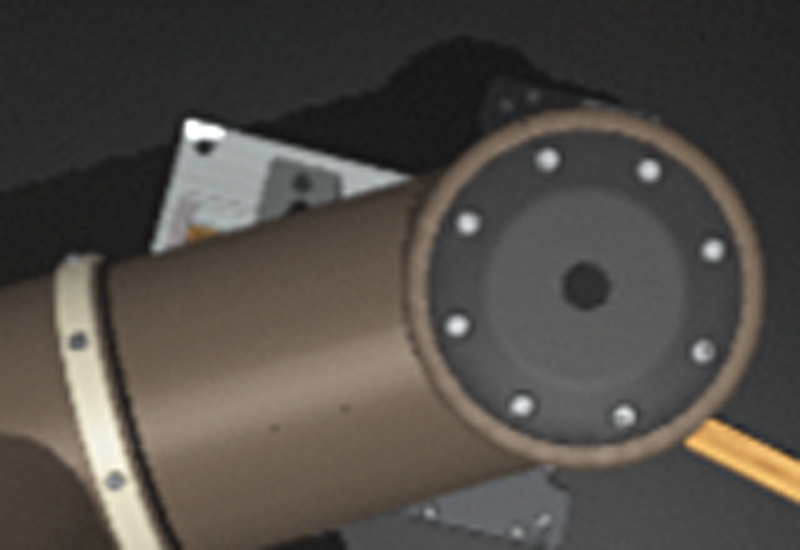

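Scene view: the stick's front end is at about (240,378), next to the stop plate. I'll push once more with a slightly higher force limit to confirm it is seated.

```bash
python3 - <<'E'
from h import *
def st(t):
    o=robot.observe(); d=o["ee_pos"][:2]-CL; cc,s=np.cos(YAW),np.sin(YAW)
    print(t,round(o["time_s"],2),"loc",np.round([cc*d[0]+s*d[1],-s*d[0]+cc*d[1],o["ee_pos"][2]],1),"F",o["ft_force"].round(2))
st("0")
robot.wait(0.3); st("1")
hit=robot.move_l(loc(0,-99,28),vel=8,f_stop=6); print(hit); st("push2"); robot.wait(0.4); st("hold")
E
```

```text
0 8.63 loc [  -0.7 -111.8   27.5] F [ 0.89 -1.33  0.84]
1 8.93 loc [  -0.7 -111.8   27.4] F [ 0.15 -2.37  1.16]
True
push2 9.42 loc [  -1.5 -111.8   27.3] F [-0.17 -2.25  0.71]
hold 9.82 loc [  -1.8 -111.9   26.9] F [ 0.05 -0.34 -0.09]
```

It is solid at the stop: the position holds at -111.8 under repeated pressing. Now I'll back off and go over to the knob.

```bash
python3 - <<'E'
from h import *
robot.move_l(loc(0,-135,28),vel=80)
robot.move_l(loc(0,-150,190),vel=200)
hand.gripper_to(0.6,20)
KY=np.degrees(-0.505)+90+180
robot.reach(loc(0,0,190),tool(KY))
o=robot.observe(); print(o["time_s"],o["ee_pos"],o["joint_pos"].round(3))
im=camera("scene"); cv2.imwrite("pics/e_s.png",cv2.resize(im[150:290,240:390,::-1],None,fx=4.2,fy=4.2,interpolation=cv2.INTER_CUBIC))
im=camera("wrist"); cv2.imwrite("pics/e_w.png",im[:,:,::-1])
E
```

```text
13.2083 [538.84167545  70.35108058 189.91884771] [ 0.491  0.171 -0.332 -0.    -1.068  0.573]
```

View pics/e_s.png

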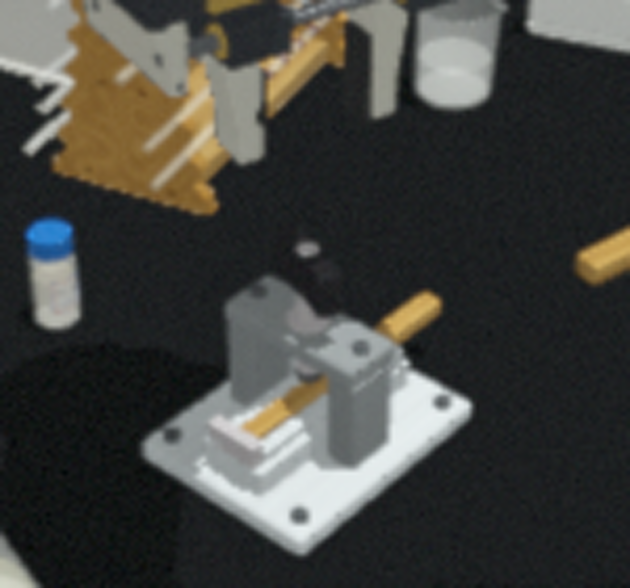

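View pics/e_w.png

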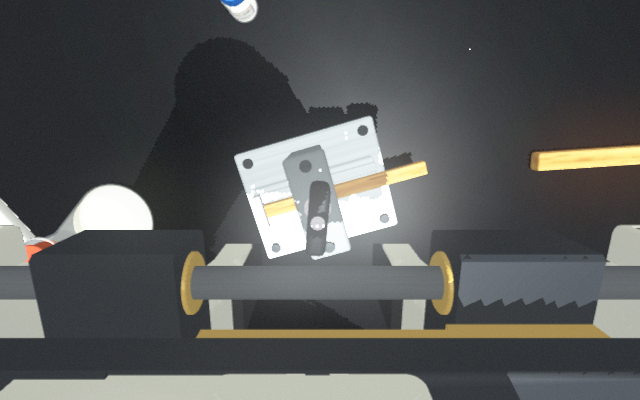

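Scene view: the stick's end at (250,432) is flush with the stop. Wrist view: the knob's cap is at about (318,223) and the bar is nearly perpendicular to the jaw axis. I'll check the knob centre from this view.

```bash
python3 - <<'E'
from h import *
c=get_calibration("wrist")
print("cap",ray(c,(318,223),122).round(1))
a,b=ray(c,(318.5,184),122),ray(c,(315,254),122); print(a.round(1),b.round(1),np.hypot(*(a-b)[:2]), np.arctan2(*(a-b)[[1,0]]))
cs=[ray(c,p,12)[:2] for p in [(235,156),(373,117),(398,225),(269,259)]]
print(np.round(cs,1),np.mean(cs,0))
im=cv2.imread("pics/e_w.png"); cv2.imwrite("pics/e_w2.png",cv2.resize(im[110:270,220:440],None,fx=3.6,fy=3.6,interpolation=cv2.INTER_CUBIC))
E
```

```text
cap [539.1  69.6 122. ]
[562.1  56.5 122. ] [520.8  82.1 122. ] 48.53590801729054 -0.5545549746628397
[[606.7 121.6]
 [575.2  -8.9]
 [470.3  16.2]
 [501.6 147.1]] [538.46490058  68.99867938]
```

View pics/e_w2.png

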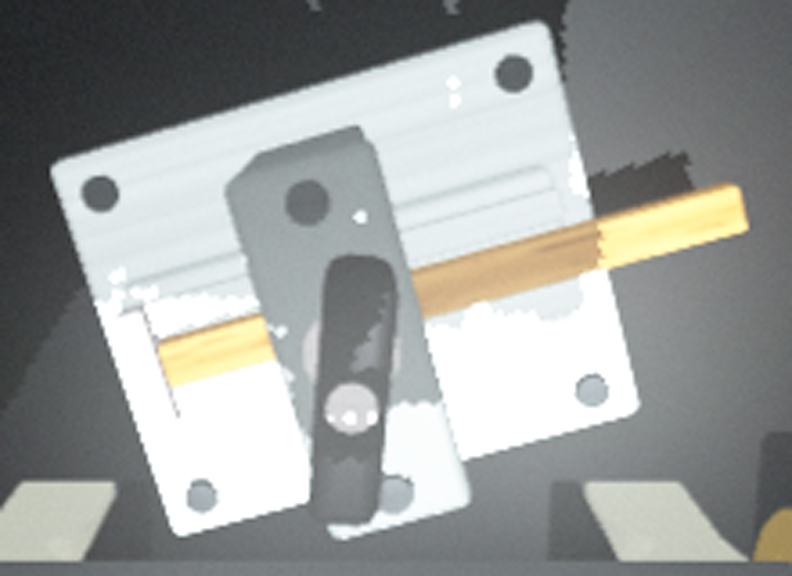

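The wrist view gives the knob at (539, 69.8) with yaw about -0.55, which agrees with the earlier fit. I'll descend and grip.

```bash
sed -i 's/^CL=.*/CL=np.array([539.,69.9]); YAW=-0.222/' h.py; python3 - <<'E'
from h import *
KY=np.degrees(-0.55)+270
robot.reach([539,69.9,135],tool(KY))
print(robot.move_l([539,69.9,95],vel=80,f_stop=12))
robot.wait(0.3)
def st(t):
    o=robot.observe(); print(t,round(o["time_s"],2),o["ee_pos"].round(2),"F",o["ft_force"].round(2),"T",o["torque"].round(3),"w",round(o["gripper_width"]*88,1),"j",o["joint_pos"].round(3))
st("pre")
hand.gripper_to(0.0,35); st("grip"); robot.wait(0.3); st("grip2")
im=camera("scene"); cv2.imwrite("pics/f_s.png",cv2.resize(im[150:290,240:390,::-1],None,fx=4.2,fy=4.2,interpolation=cv2.INTER_CUBIC))
E
```

```text
False
pre 14.59 [539.19  70.    95.4 ] F [-0.5  -0.38  0.45] T [-0.054  0.175 -0.016] w 52.9 j [ 0.49   0.269 -0.45   0.    -0.851  0.531]
grip 15.3 [538.89  69.76  94.97] F [-0.04 -1.41  1.17] T [-0.396  0.187 -0.203] w 13.9 j [ 0.489  0.269 -0.451  0.    -0.851  0.531]
grip2 15.6 [538.88  69.76  94.97] F [ 0.34 -2.11  0.16] T [-0.575  0.315 -0.276] w 13.9 j [ 0.49   0.269 -0.451  0.    -0.851  0.531]
```

View pics/f_s.png

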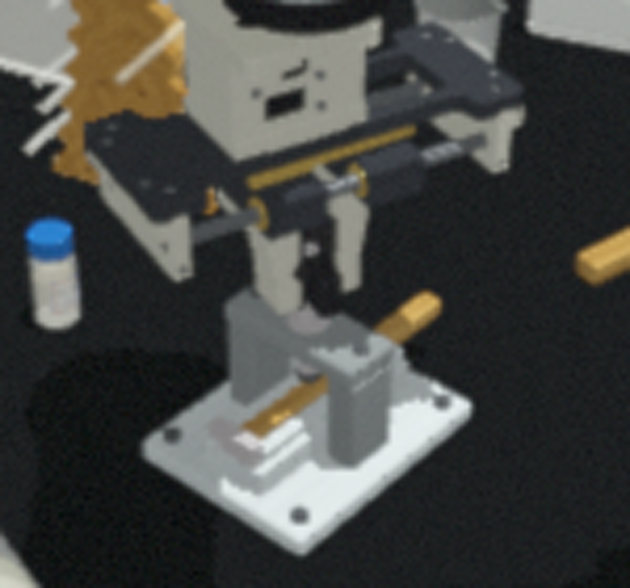

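Gripped, with a width of 13.9 mm against the 14 mm bar. Now I'll turn clockwise (j6 decreasing) in small steps and log the torque.

```bash
cat >> h.py <<'E'
import json,os
def tz(n=4,dt=0.03):
    v=[]
    for _ in range(n):
        robot.wait(dt); v.append(robot.observe()["torque"][2])
    return np.mean(v),np.std(v)
def log(rec):
    L=json.load(open("log.json")) if os.path.exists("log.json") else []
    L.append(rec); json.dump(L,open("log.json","w"))
E
python3 - <<'E'
from h import *
q=robot.observe()["joint_pos"].copy(); np.save("q0.npy",q)
for i in range(1,5):
    t0=robot.observe()["time_s"]
    g=q.copy(); g[5]=q[5]-0.1*i; robot.goto_joints(g); a=robot.observe()
    m,s=tz(); o=robot.observe(); log([g[5],m])
    print(i,round(g[5],3),round(o["joint_pos"][5],3),"T",a["torque"][2].round(3),m.round(3),s.round(3),"F",o["ft_force"].round(1),"t",round(a["time_s"]-t0,2),round(o["time_s"],2),"w",round(o["gripper_width"]*88,2))
E
```

```text
1 0.431 0.433 T -0.282 -0.24 0.005 F [ 0.8 -2.6  0.3] t 0.25 16.03 w 13.7
2 0.331 0.334 T -0.276 -0.25 0.035 F [ 0.9 -3.   0.1] t 0.25 16.42 w 13.54
3 0.231 0.234 T -0.281 -0.238 0.032 F [ 0.7 -3.5 -0. ] t 0.25 16.8 w 13.61
4 0.131 0.134 T -0.242 -0.263 0.037 F [ 0.4 -4.   0.1] t 0.25 17.18 w 13.87
```

```bash
python3 - <<'E'
from h import *
o=robot.observe(); M=R.from_rotvec(o["tcp_rot"]).as_matrix(); print(M.round(3), np.degrees(np.arctan2(M[1,2],M[0,2])), "start was",np.degrees(-0.55)+270-360, o["torque"], o["effort"].round(2))
im=camera("scene"); cv2.imwrite("pics/g_s.png",cv2.resize(im[150:290,240:390,::-1],None,fx=4.2,fy=4.2,interpolation=cv2.INTER_CUBIC))
im=camera("wrist"); cv2.imwrite("pics/g_w.png",im[:,:,::-1])
E
```

```text
[[-0.584 -0.    -0.812]
 [ 0.812 -0.    -0.584]
 [ 0.    -1.     0.   ]] -144.27869814214506 start was -121.51267873219527 [-1.51781159 -0.07498043 -0.272357  ] [  2.44 -45.1   24.19   4.78   0.58   0.26]
```

View pics/g_s.png

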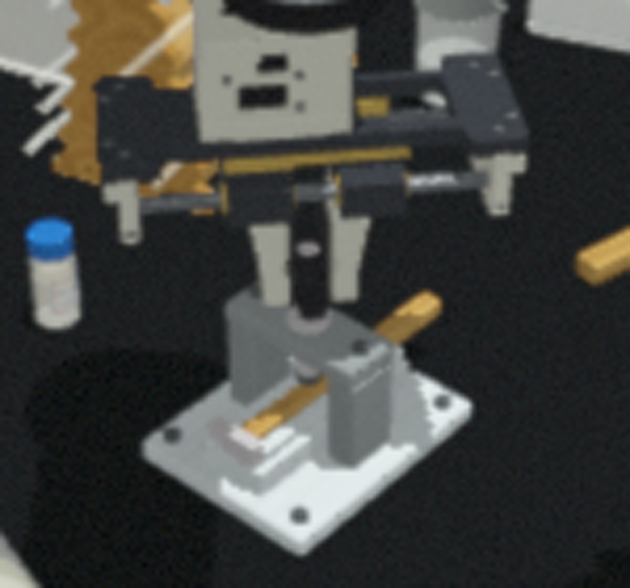

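View pics/g_w.png

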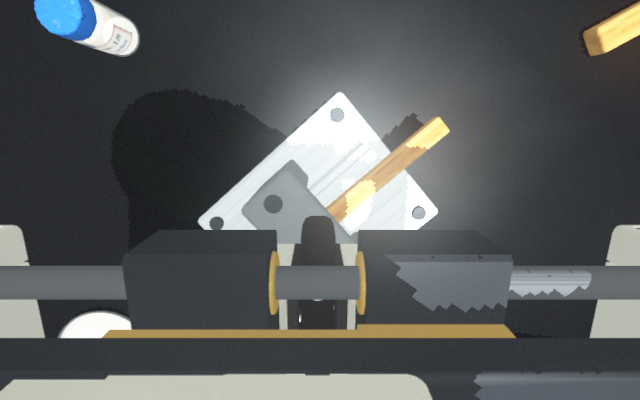

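The hand and the bar have turned clockwise together (jaw yaw went from -121.5° to -144°). The magnitude matches the expected 0.25 N m, but the sign is opposite to the one I expected. I'll do a short reverse test to understand the reading.

```bash
python3 - <<'E'
from h import *
q=np.load("q0.npy")
for j in (0.161,0.191,0.161,0.131,0.031,-0.069):
    g=q.copy(); g[5]=j; robot.goto_joints(g); a=robot.observe()
    m,s=tz(3); o=robot.observe()
    print(j,round(o["joint_pos"][5],3),"T",a["torque"].round(2),m.round(3),s.round(3),"F",o["ft_force"].round(1),"eff6",o["effort"][5].round(3),"t",round(o["time_s"],2))
E
```

```text
0.161 0.161 T [-1.65 -0.08 -0.1 ] -0.114 0.014 F [ 0.  -4.2  0.6] eff6 0.124 t 17.63
0.191 0.19 T [-1.73 -0.08 -0.15] -0.146 0.0 F [ 1.4 -5.6  0.8] eff6 0.139 t 17.98
0.161 0.161 T [-1.9   0.02  0.1 ] 0.054 0.023 F [ 0.3 -4.5  2.1] eff6 -0.061 t 18.33
0.131 0.131 T [-1.93 -0.04  0.1 ] 0.058 0.024 F [ 0.7 -5.3  0.4] eff6 -0.067 t 18.68
0.031 0.03 T [-1.89 -0.08 -0.26] -0.246 0.006 F [ 0.3 -5.5  0.6] eff6 0.23 t 19.03
-0.069 -0.07 T [-1.89  0.02 -0.22] -0.24 0.021 F [ 0.3 -4.9  1.7] eff6 0.233 t 19.38
```

The residual after a fast step depends on how the arm settles: after overshoot the static friction locks it in the other direction. So I'll turn slowly and smoothly with move_l and check whether the torque at the end of each move is a steady +0.25.

```bash
cat >> h.py <<'E'
def turn(dyaw,vel,dz=0.0,f=None):
    """rotate the tool about the vertical by dyaw; commanded attitude is kept in att.json"""
    S=json.load(open("att.json")); S["yaw"]+=dyaw; S["z"]=95.0+dz
    r=robot.move_l([S["x"],S["y"],S["z"]],vel=vel,attitude=tool(np.degrees(S["yaw"])))
    json.dump(S,open("att.json","w")); return r
E
python3 - <<'E'
from h import *
o=robot.observe(); M=R.from_rotvec(o["tcp_rot"]).as_matrix(); y=np.arctan2(M[1,2],M[0,2])
json.dump(dict(yaw=y,x=o["ee_pos"][0],y=o["ee_pos"][1],z=95.),open("att.json","w")); print(y,o["ee_pos"])
for d,v,dz in ((-0.05,2,0),(-0.1,1,0.5),(-0.1,1,0)):
    t0=robot.observe()["time_s"]
    try: turn(d,v,dz)
    except Exception as e: print(type(e),e); continue
    a=robot.observe(); m,s=tz(2); o=robot.observe()
    print(d,v,"dur",round(a["time_s"]-t0,2),"j6",o["joint_pos"].round(3)[5],"T",a["torque"].round(3),m.round(3),"F",o["ft_force"].round(1),"t",round(o["time_s"],2))
E
```

```text
-2.7218284794019727 [538.76562902  69.67828613  94.97933802]
-0.05 2 dur 0.25 j6 -0.118 T [-1.859 -0.242 -0.148] -0.094 F [ 0.4 -5.7  0.2] t 19.7
-0.1 1 dur 0.32 j6 -0.219 T [-1.83  -0.761 -0.176] -0.183 F [ 2.1 -5.1 -3.9] t 20.08
-0.1 1 dur 0.32 j6 -0.317 T [-1.667  0.054 -0.151] -0.211 F [-1.2 -4.3  1.1] t 20.47
```

vel has a floor, but with small uniform steps the settle-back is constant (about +0.06 residual for 0.03 rad in free turning). A 0.15 N m step should therefore show up clearly, so I'll scan with uniform 0.04 rad steps.

```bash
cat > scan.py <<'E'
from h import *
import sys
step=float(sys.argv[1]); lim=float(sys.argv[2]); thr=float(sys.argv[3])
q=np.load("q0.npy"); j=robot.observe()["joint_pos"][5]; L=[]
while j-step>lim:
    j-=step; g=q.copy(); g[5]=j; robot.goto_joints(g); a=robot.observe()["torque"][2]; robot.wait(0.03); o=robot.observe()
    m=(a+o["torque"][2])/2; L.append(m); print(round(q[5]-j,3),round(m,3),round(o["effort"][5],3),"|",round(o["ft_force"][1],1),round(o["time_s"],2))
    if len(L)>4 and np.mean(L[-3:])>thr: break
E
python3 scan.py 0.04 -1.0 0.17
```

```text
1.02 0.009 -0.04 | -4.6 21.83
1.06 0.04 -0.046 | -4.4 22.12
1.1 -0.005 -0.055 | -4.3 22.4
1.14 0.018 -0.055 | -4.4 22.68
1.18 0.018 -0.055 | -4.0 22.97
1.22 0.041 -0.055 | -5.8 23.25
1.26 0.003 -0.058 | -4.9 23.53
1.3 0.001 -0.055 | -4.7 23.82
1.34 0.028 -0.057 | -4.4 24.1
1.38 -0.004 -0.054 | -4.2 24.38
1.42 0.001 -0.057 | -4.5 24.67
1.46 0.037 -0.078 | -4.4 24.95
1.5 0.107 -0.124 | -4.0 25.23
```

The j6 effort is very clean: flat at -0.055, then rising from about 1.44 rad. I'll continue to confirm the step.

```bash
python3 scan.py 0.04 -1.42 9
```

```text
1.538 0.156 -0.176 | -4.8 25.52
1.578 0.138 -0.21 | -3.4 25.8
1.618 0.191 -0.216 | -4.6 26.08
1.658 0.147 -0.214 | -4.1 26.37
1.698 0.138 -0.215 | -3.3 26.65
1.738 0.175 -0.22 | -4.7 26.93
1.778 0.176 -0.218 | -4.4 27.22
1.818 0.219 -0.222 | -3.8 27.5
1.858 0.199 -0.221 | -4.4 27.78
1.898 0.167 -0.222 | -4.1 28.07
1.938 0.176 -0.224 | -3.8 28.35
```

```bash
python3 - <<'E'
from h import *
im=camera("scene"); cv2.imwrite("pics/h_s.png",cv2.resize(im[190:290,260:370,::-1],None,fx=6,fy=6,interpolation=cv2.INTER_CUBIC))
E
```

```text
(no output)
```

View pics/h_s.png

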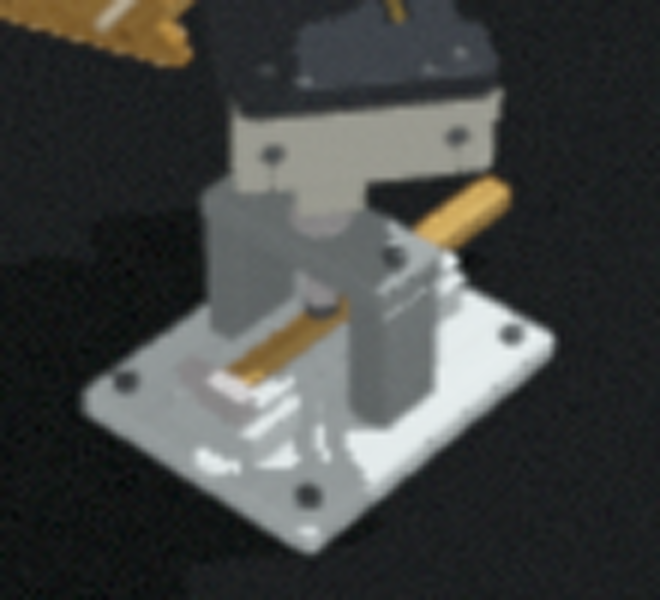

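The step is clear: effort rises from -0.055 to -0.215 between about 1.445 and 1.58 rad. That is a 0.16 N m rise, followed by a slope of about 0.03 N m per rad, as specified. The picture shows the foot on the stick. First touch is at about 1.445 rad, so the target is 3.016 rad turned.

```bash
python3 - <<'E'
from h import *
q=np.load("q0.npy"); j0=robot.observe()["joint_pos"][5]; end=q[5]-3.016
n=int(np.ceil((j0-end)/0.08)); 
for j in np.linspace(j0,end,n+1)[1:]:
    g=q.copy(); g[5]=j; robot.goto_joints(g); o=robot.observe(); print(round(q[5]-j,3),round(o["torque"][2],3),round(o["effort"][5],3),round(o["time_s"],2))
o=robot.observe(); print(o["joint_pos"],o["ee_pos"],o["ft_force"],o["gripper_width"]*88)
E
```

```text
2.014 0.007 -0.235 28.65
2.091 -0.044 -0.234 28.9
2.168 0.006 -0.238 29.15
2.245 -0.029 -0.24 29.4
2.322 0.046 -0.243 29.65
2.399 -0.033 -0.231 29.9
2.476 -0.059 -0.247 30.15
2.553 -0.043 -0.251 30.4
2.631 0.01 -0.254 30.65
2.708 0.024 -0.256 30.9
2.785 -0.064 -0.308 31.15
2.862 0.035 -0.262 31.4
2.939 -0.02 -0.264 31.65
3.016 0.035 -0.268 31.9
[ 4.89961805e-01  2.68975142e-01 -4.50963912e-01 -7.20653922e-04
 -8.51459800e-01 -2.48296415e+00] [538.49283618  70.05774503  94.95443262] [-3.72893985 -1.70713965  4.93433714] 13.838073883453744
```

The slope after touch is 0.038 N m per rad, matching the specified 0.04. Next I'll release, lift and check the bar's angle and the stick.

```bash
python3 - <<'E'
from h import *
hand.gripper_to(0.6)
o=robot.observe(); print(o["ee_pos"],o["ft_force"])
robot.move_l([o["ee_pos"][0],o["ee_pos"][1],190],vel=100)
o=robot.observe(); print(o["time_s"],o["ee_pos"]); M=R.from_rotvec(o["tcp_rot"]).as_matrix(); print("bar yaw expected",np.arctan2(M[1,2],M[0,2])-np.pi/2)
np.save("wc.npy",get_calibration("wrist"),allow_pickle=True)
im=camera("wrist"); cv2.imwrite("pics/i_w.png",cv2.resize(im[50:270,200:480,::-1],None,fx=2.7,fy=2.7,interpolation=cv2.INTER_CUBIC))
im=camera("scene"); cv2.imwrite("pics/i_s.png",cv2.resize(im[150:290,240:390,::-1],None,fx=4.2,fy=4.2,interpolation=cv2.INTER_CUBIC))
E
```

```text
[538.8918027   69.777       94.97959098] [-0.50480721 -0.08335912 -0.50688175]
33.8417 [538.45375193  69.65140477 189.29979393]
bar yaw expected -0.4246396586007779
```

View pics/i_w.png

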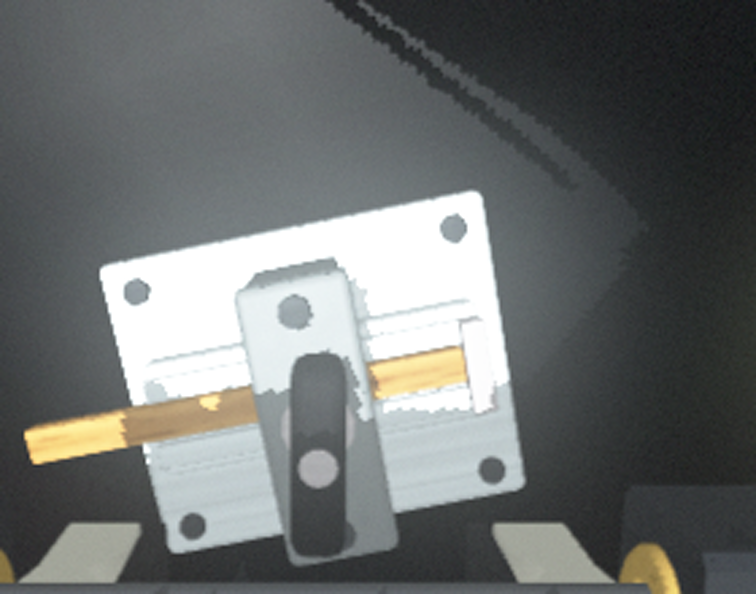

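View pics/i_s.png

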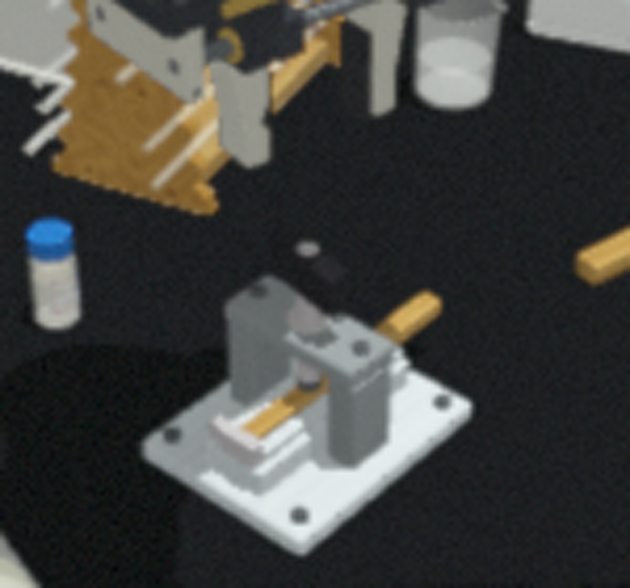

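Wrist view: the bar stands square to the jaws, so it turned with the hand and did not slip. The stick's end at (465,370) is against the stop. Scene view: the foot at (310,380) is down on the stick, and the vial and beaker are in place. I'll hand in now.

```bash
python3 - <<'E'
from rig import robot
print(robot.finish_job(), robot.observe()["time_s"])
E
```

```text
the job is handed in; nothing more can be done
the job is handed in; nothing more can be done
```

The stick is home against the stop and the clamp is a quarter turn past touch. The job is handed in, about 34 s into the 72 s. `finish_job()` gives no verdict, so I don't know how it was judged.

- **Stick:** I pushed it about 28 mm with shut fingers, stopping on a 4 N force change. A second press at up to 6 N did not move it, and the last pictures show its end flush against the stop and lying in the channel.
- **Screw:** I gripped the bar at 35 N (it measured 13.9 mm wide) and turned it clockwise. First touch came at about 1.445 rad: resistance rose by 0.16 N m, then climbed 0.038 N m per rad, close to the stated values. I stopped at 3.016 rad, a quarter turn past touch, which should be about 54 N. I had no direct reading of the foot force.
- **Release:** After I let go and lifted clear, the bar stood square to the jaws, so it had not slipped in the grip. The foot was on the stick, and the beaker and vial stood where they had been. The flask was not in the final pictures, but the arm never worked near it.
- **Check that disagreed:** The wrist torque after each step was not usable at first. After fast steps it read about -0.25 N m, with the opposite sign, because the arm overshot and settled back. I went over to small equal steps and used the last joint's effort to find the touch, and the torque reading confirmed the step.

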